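Open the dust case's sash to the green band and start its fan

ROBOT

A 7-joint arm with a two-finger parallel gripper is mounted at the origin on a cart in front of the work surface, level with it; the furniture and walls round the work are solid. World frame = base frame: x ahead of the robot, y to its left, z up, the work surface at z = 0. Lengths are in mm, angles in rad, forces in N, time in s.
With the tool pointing down it reaches from about 400 to 875 mm from the base axis. Payload 4.4 kg.
Tool frame: the origin (TCP) lies at the very end of the fingers, on their centre line; the grasp point (between the pads) lies 19 mm behind it; y points along the fingers, z is the direction in which the jaws open and shut, and the axes are right-handed (so a half turn about y gives the same grasp; the last joint's range is limited). The gripper opens to 85 mm and grips with 20 to 120 N. Pads are 22 mm wide; open, the fingers measure 114 mm over their backs; the gripper's body (76 mm by 85 mm) begins 54 mm behind the grasp point. The pads swing forward as they close: fully open they stand 13 mm farther back than shut.
Start: joints at [-1.283, 0.628, 0.038, 1.517, -0.027, 0.996, -0.02], TCP at [225.179, 609.764, 231.313] pointing down, gripper open.
Joint ranges: [-3.06, 3.06], [-0.37, 2.12], [-1.25, 1.32], [0.18, 2.47], [-1.1, 4.24], [0.23, 1.98], [-2.94, 2.94]. Speed limits (rad/s): [2.57, 2.57, 3.14, 3.14, 3.14, 3.14, 3.14].

INTERFACE

Orientations are given as [roll, pitch, yaw] about the fixed x, y, z axes, in that order (R = Rz(yaw) Ry(pitch) Rx(roll)).
In Python, from cell import ctrl, imaging, finish_job gives the robot as it stands.
- The arm moves only by the shell command python3 -m inch 'ROWS'. ROWS is JSON, one flat list of numbers, 7 for each row, row after row: the opening, from 0 (shut) to 1 (fully open), then the shift along the tool's x, y, z in cm, then the turn, a rotation vector about the tool's x, y, z in degrees. A call has 1 to 12 rows; each row is the pose to reach, as a shift and turn from the pose commanded when the call began, along the tool's axes at that moment; what a row does not reach only later rows make up. A row lasts 1/10 s, in which the tool goes at most 50 mm and 8.59 degrees, less where a joint would pass 70% of its speed; a pose out of reach is approached as far as the arm can. A call with a gripper value outside its range is refused whole. The fingers move at their own pace and stop on an object; the grip force is fixed at half the most. Time passes only in rows, so rows that repeat a pose let the fingers close. It gives the time, the measured TCP pose, the force and the opening at its end, in the units of the state.
- ctrl.read_state(): the state, without advancing time (a new reading comes with each control period).
- imaging.get_image(name): name is "scene" or "side" or "wrist"; returns a dict with "img" (420x560x3 uint8, red, green, blue), "fx", "fy", "cx", "cy" (pixels), "R" (3x3) and "t" (3): a world point X has camera coordinates R X + t. Camera axes: x right, y down, z forward; pixel columns grow to the right and rows downward; lengths in mm; the calibration is good to about 2 mm. A picture is of the moment at which its call begins. There is no depth.
- finish_job(): hands the job in, once; it reports no verdict.
The state is a dict: "clock": time; "qpos": joint angles; "qd": joint speeds; "tau": joint torques, N m; "eef_pos": TCP position; "tool_rot": TCP orientation; "force": force on the tool from outside, world axes, zero at the start; "torque": the same for the moment, N m; "width": finger opening in mm.
Only numpy, scipy, OpenCV 4.12 (cv2) and the standard library are available. Lean on these libraries where they do the work, as an engineer would, in place of code of your own. Each camera call takes 0.05 s, during which the arm holds its last target.

TASK

Get the dust case ready for work: with the fingertips, push its clear sloping window up from beneath the blue lip until the red line on the window is level with the green band on the frame, and leave it standing there. Only then press the yellow start button on the case's front ledge fully down and let go. Push gently, do not pinch or grip anything, leave the green band where it is set and do not disturb the brush on the ledge or the other loose things round the case.

Things in the scene. Friction and masses are not known exactly. Their poses are not given: they have to be found in the camera images.
- case: fixed wooden case, 310 (x) x 300 (y) x 282 (z) mm; origin: centre of its underside; x from its front (robot side) to its back, z up. Flat front ledge 50 mm high, x = -155 to -85 mm. From x = -85, z = 50 mm the front slopes up, leaning back 40 degrees from the vertical, 290 mm long, to the roof. Rails at y = +-139 mm (22 mm wide, 10 mm proud) guide the window. Above the ledge is free space
- sash (a joint): travel of the clear window up the slope, m: 0 shut, 0.14 fully up. It is counterweighted and stays where it is left; about 3 N of sliding friction and a little damping (12 N per m/s), moving mass 0.5 kg
- lip (a point): middle of the blue lip's outer lower edge, 32 mm out from the slope; moves with the window. z axis: up the slope (sliding direction); y: left along the lip; -x: out from the window. Lip 210 mm long, 25 mm deep; flat underside square to the window, bevelled top. Shut, the edge is 44 mm above the ledge. Fingers pointing straight down in front of it, tips 20 mm below it, catch it and push it up the slope
- red_line (a point): outer end of the 4 mm thick red line (pointer) at the left (+y) end of the lip, which moves along the left rail with the window; axes as lip
- band (a point): middle of the green band (16 mm long along the slope, 20 mm wide) on the left rail, at its inner edge, where the red line comes level with it; axes as lip. The red line is level with its middle when the two points agree along their z axis
- marker (a joint): where the green band is set, m along the slope: the window's joint value at which the red line is level with the middle of the band. Stiff (12 N); not to be moved
- start_top (a point): centre of the top of the yellow round push button (30 mm diameter) in a black housing on the front ledge near its right end; pressed straight down
- start (a joint): how far the button is pressed, m: 0 up, 0.006 fully down (about 5 N); springs back
- brass_dish: loose shallow brass dish, 60 mm diameter, 13 mm high, on the table right of the case; origin at the centre of its underside; not to be disturbed
- hake_brush: loose flat brush, 82x37x9 mm, lying on the case's front ledge near its left end, along the ledge; origin at the centre of its underside; not to be disturbed
- powder_jar: loose white jar with cork, 44 mm diameter, 70 mm high, on the table left of the case; origin at the centre of its underside; not to be disturbed
- blower: loose red rubber blower bulb, 110x49x44 mm, on the table at the left, away from the case; origin at the centre of its underside; not to be disturbed
- spoon_round: loose brass spoon, 173x38x12 mm, on the table at the left, away from the case; origin at the centre of its underside; not to be disturbed

How it is judged (in metres and radians):
On the way, in this order (a step that is already met when the one before it is completed fails the run):
1. the window stands still with its red line level with the green band (z of red_line in the frame of band between -0.008 and 0.008 m and velocity of joint sash between -0.01 and 0.01 m/s), for 0.2 s.
2. the start button is pressed down (value of joint start above 0.0045 m and contact force between the fingers and start above 0.5 N), for 0.05 s.
At the end, for the whole second after the job is handed in: the red line is within 8 mm of the middle of the green band along the slope, and the button has come up again (z of red_line in the frame of band between -0.008 and 0.008 m and value of joint start below 0.0015 m); the robot touches nothing.
It fails at once if the start button was pressed while the red line was not level with the band (value of joint start above 0.003 m and (z of red_line in the frame of band below -0.008 m or z of red_line in the frame of band above 0.008 m)).
It fails at once if the window was shoved or gripped hard (over 40 N) (contact force between the fingers and sash above 40 N).
It fails at once if the green band was shifted (distance of band from where it was at the start of the episode above 0.006 m).
It fails at once if a loose thing was moved or lifted (distance of any of brass_dish, hake_brush, powder_jar, blower, spoon_round from where it was at the start of the episode above 0.02 m).
It also fails if it takes over 40 s, if anything falls off the work surface, if the arm or the gripper's body presses on something with over 40 N, if the wrist force passes 120 N, or if a joint passes its speed limit or range.

## Working session

There is one attempt and no reset: what is moved stays moved. The work goes in short steps, Python scripts to look and compute and a shell command to move; the robot and the scene stay as the last step left them, time stands still between calls to the robot, and variables do not carry over. Pictures are saved under pics/ and viewed, and the job is handed in when it is done.

```bash
mkdir -p pics; ls; python3 - <<'E'
from cell import ctrl, imaging
import cv2
s=ctrl.read_state(); print({k:s[k] for k in('clock','eef_pos','tool_rot','force','width')})
for n in('scene','side','wrist'):
    d=imaging.get_image(n); cv2.imwrite(f'pics/{n}0.png',d['img'][:,:,::-1]); print(n,d['fx'],d['fy'],d['cx'],d['cy'],d['R'],d['t'])
E
```

```text
pics
{'clock': 0.0, 'eef_pos': array([224.94320451, 609.15631235, 230.39034065]), 'tool_rot': array([-1.57271165e+00, -3.38183613e-05, -3.53773098e-01]), 'force': array([ 0.56608974, -0.20345866, -0.18165979]), 'width': 85.379202864942}
scene 525.259053066054 525.259053066054 281.31899176422667 213.19879877987918 [[-0.85494196 -0.51858732 -0.01189267]
 [-0.28647037  0.49113963 -0.82262785]
 [ 0.43244533 -0.69989217 -0.56845579]] [ 397.70566611  233.28340158 1388.96802305]
side 423.3778544542383 423.3778544542383 285.35707533362734 205.85226646054565 [[ 0.94539743 -0.32532584 -0.01966726]
 [-0.20096218 -0.53436257 -0.82101818]
 [ 0.25658899  0.78014085 -0.57056318]] [-494.67751056  141.22575761 1195.3040891 ]
wrist 304.1290020148636 304.1290020148636 276.26696336776365 214.50316428632502 [[ 0.34608766  0.93819493 -0.0036889 ]
 [ 0.89968409 -0.33076134  0.28489556]
 [ 0.26606742 -0.10191768 -0.95855147]] [-647.86606981  -37.16552242  381.03575255]
```

View pics/scene0.png

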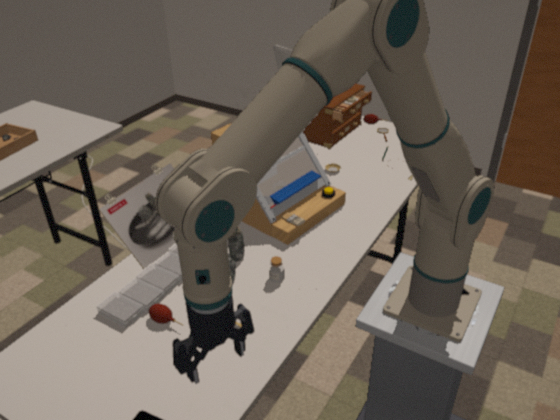

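View pics/side0.png

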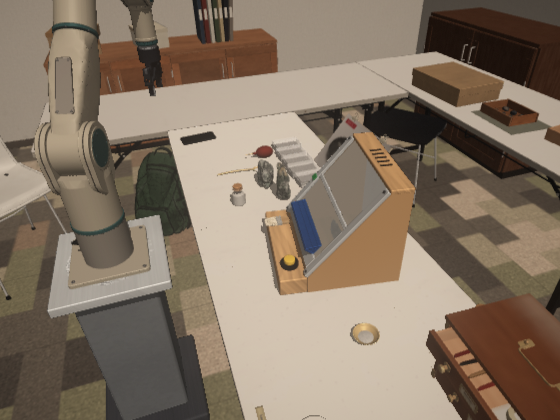

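View pics/wrist0.png

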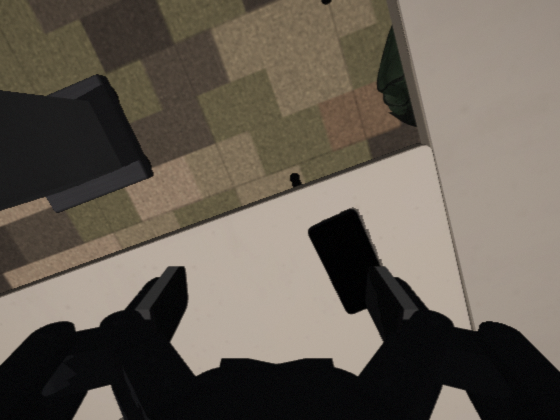

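The pictures show the case, with the button in the side view near (289,262), the dish at (365,334) and the jar at (238,197). I'll enlarge these for closer readings.

```bash
python3 - <<'E'
import cv2
a=cv2.imread('pics/side0.png')[125:300,255:415]; cv2.imwrite('pics/side0c.png',cv2.resize(a,None,fx=3.4,fy=3.4,interpolation=cv2.INTER_CUBIC))
a=cv2.imread('pics/scene0.png')[125:245,230:360]; cv2.imwrite('pics/scene0c.png',cv2.resize(a,None,fx=5,fy=5,interpolation=cv2.INTER_CUBIC))
E
```

```text
(no output)
```

View pics/side0c.png

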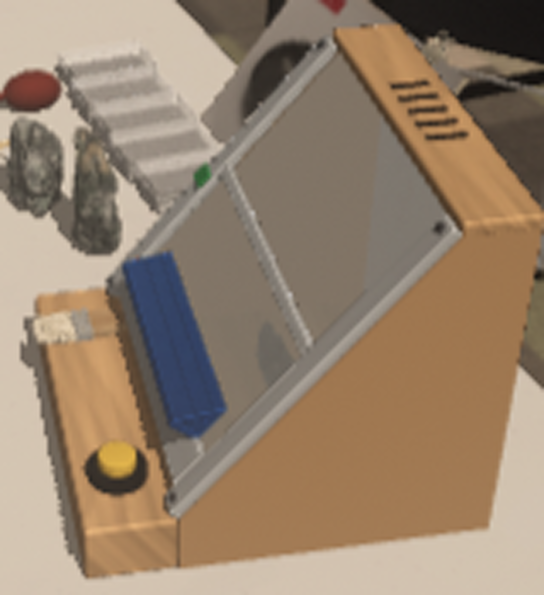

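View pics/scene0c.png

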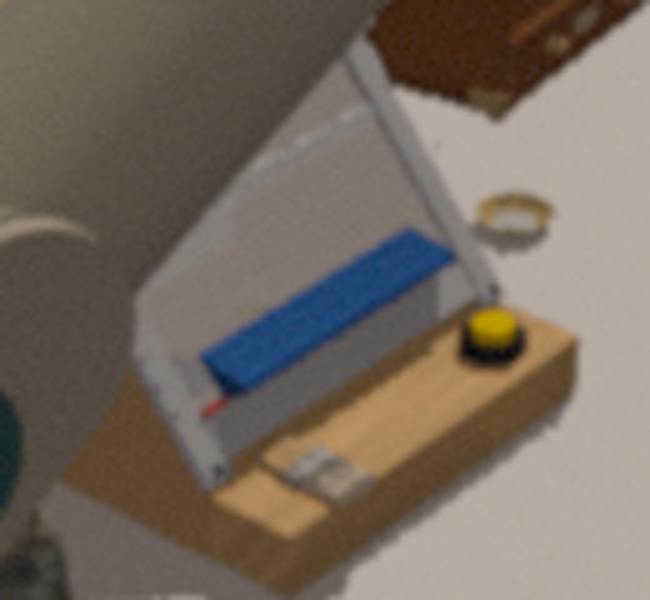

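```bash
cat > h.py <<'E'
import numpy as np, pickle,os
from cell import ctrl, imaging
from scipy.optimize import least_squares
C={}
def cams():
    if os.path.exists('cams.pkl'): return pickle.load(open('cams.pkl','rb'))
    for n in('scene','side'):
        C[n]=imaging.get_image(n); 
    pickle.dump(C,open('cams.pkl','wb')); return C
C=cams()
def proj(n,X):
    d=C[n]; p=np.array(d['R'])@np.array(X)+np.array(d['t']).ravel()
    return np.array([d['fx']*p[0]/p[2]+d['cx'],d['fy']*p[1]/p[2]+d['cy']])
def W(p,X):
    c,s=np.cos(p[2]),np.sin(p[2]); return np.array([p[0]+c*X[0]-s*X[1],p[1]+s*X[0]+c*X[1],X[2]])
sd=lambda u,v:(255+u/3.4,125+v/3.4)
sc=lambda u,v:(230+u/5,125+v/5)
u=np.array([np.sin(np.radians(40)),0,np.cos(np.radians(40))]); nn=np.array([-np.cos(np.radians(40)),0,np.sin(np.radians(40))])
def slope(s,y,out): return np.array([-85,y,50])+s*u+out*nn
E
python3 - <<'E'
from h import *
obs=[('side',(155,-150,0),sd(488,527)),('side',(-155,-150,0),sd(85,577)),('side',(-155,150,50),sd(36,298)),
('scene',(-155,-150,50),sc(578,342)),('scene',(-155,150,50),sc(292,540)),('scene',(-155,150,0),sc(288,597)),('scene',(-155,-150,0),sc(573,395))]
f=lambda p:np.concatenate([proj(n,W(p,X))-np.array(o) for n,X,o in obs])
r=least_squares(f,[700,0,0]); print(r.x); print(r.fun.reshape(-1,2).round(1))
np.save('p.npy',r.x)
p=r.x
# lip edge: s0 unknown; find band s, lip ends, button
def fit(g,n,o,x0):
    q=least_squares(lambda x:proj(n,W(p,g(x)))-np.array(o),x0); return q.x,q.fun
print('band centre s,y', fit(lambda x:slope(x[0],x[1],10),'side',sd(203,176),[150,139]))
print('redtip scene', fit(lambda x:slope(x[0],x[1],12),'scene',sc(208,412),[50,128]))
print('button top side (z=70)',fit(lambda x:(x[0],x[1],70),'side',sd(118,450),[-120,-110]))
print('button top scene',fit(lambda x:(x[0],x[1],70),'scene',sc(494,320),[-120,-110]))
print('brush scene',fit(lambda x:(x[0],x[1],58),'scene',sc(325,470),[-120,110]), fit(lambda x:(x[0],x[1],58),'side',sd(75,325),[-120,110]))
print('lip right outer lower?',fit(lambda x:slope(x[0],x[1],32),'scene',sc(455,257),[40,-105]))
print('lip left outer lower',fit(lambda x:slope(x[0],x[1],32),'scene',sc(238,395),[40,105]))
print('roof corner r', proj('side',W(p,slope(290,-150,0))),sd(465,232))
E
```

```text
[ 5.79870550e+02 -1.87006873e+02 -1.69640351e-01]
[[-0.5  0.1]
 [-0.4  1.4]
 [-1.4 -1.4]
 [-0.2 -2.6]
 [-1.4 -1. ]
 [-0.5  0.9]
 [-0.  -0.7]]
band centre s,y (array([136.48754967, 136.59171459]), array([0.00000000e+00, 2.84217094e-14]))
redtip scene (array([ 38.44474698, 122.214652  ]), array([0., 0.]))
button top side (z=70) (array([-118.03064083,  -89.88217268]), array([-2.61479727e-12,  1.70530257e-12]))
button top scene (array([-124.17455477,  -97.51911975]), array([5.68434189e-14, 0.00000000e+00]))
brush scene (array([-137.34884034,   91.71296523]), array([-1.25652377e-08,  1.10645715e-09])) (array([-124.98797025,   85.68713251]), array([-2.16004992e-12,  1.22213351e-12]))
lip right outer lower? (array([  37.98794562, -105.07984459]), array([-2.61479727e-12, -5.31485966e-12]))
lip left outer lower (array([ 38.95715452, 111.12920343]), array([-1.39769440e-08,  1.40755105e-08]))
roof corner r [391.15401823 194.21087637] (391.7647058823529, 193.23529411764707)
```

```bash
cat >> h.py <<'E'
from scipy.spatial.transform import Rotation as Ro
try: p=np.load('p.npy')
except Exception: pass
def loc(X): # world -> case
    c,s=np.cos(p[2]),np.sin(p[2]); d=np.array(X)-[p[0],p[1],0]; return np.array([c*d[0]+s*d[1],-s*d[0]+c*d[1],d[2]])
def state():
    s=ctrl.read_state(); print('t',round(s['clock'],2),'pos',s['eef_pos'].round(1),'case',loc(s['eef_pos']).round(1),'rot',s['tool_rot'].round(3),'F',np.array(s['force']).round(1),'w',round(s['width'],1)); return s
def go(X,yaw=None,frm=None,R=None):
    s=ctrl.read_state(); R0=Ro.from_euler('xyz',s['tool_rot']); 
    sh=R0.inv().apply(np.array(X)-s['eef_pos'])/10
    Rt=Ro.from_euler('xyz',[-np.pi/2,0,p[2] if yaw is None else yaw])
    return sh.round(2),np.degrees((R0.inv()*Rt).as_rotvec()).round(1)
E
python3 - <<'E'
from h import *
state()
for X in [(380,440,235),(480,200,235),(490,0,230),W(p,(-160,0,200))]: print(X,go(X))
E
```

```text
t 0.25 pos [225.1 609.5 230.9] case [-484.2  725.2  230.9] rot [-1.572 -0.    -0.354] F [ 0.  -0.1  0.6] w 85.5
(380, 440, 235) (array([ 20.4 ,  -0.4 , -10.53]), array([  0. , -10.6,  -0. ]))
(480, 200, 235) (array([ 38.1 ,  -0.39, -29.58]), array([  0. , -10.6,  -0. ]))
(490, 0, 230) (array([ 45.97,   0.13, -48.  ]), array([  0. , -10.6,  -0. ]))
[ 422.16726246 -159.99441285  200.        ] (array([ 45.15,   3.14, -65.35]), array([  0. , -10.6,  -0. ]))
```

```bash
python3 -m inch '[0,4,0,-2,0,0,0, 0,8,0,-4,0,-2,0, 0,12,0,-6,0,-4,0, 0,16,0,-8,0,-6,0, 0,20,0,-10.5,0,-8,0, 0,23,0,-13.5,0,-10,0, 0,26,0,-16.5,0,-10.6,0, 0,29,0,-20,0,-10.6,0, 0,32,0,-23,0,-10.6,0, 0,35,0,-26,0,-10.6,0, 0,38,0,-29.5,0,-10.6,0, 0,38,0,-29.5,0,-10.6,0]'; python3 -c "
from h import *
state()
for X in [(490,0,230),W(p,(-160,0,200)),W(p,(-150,0,85))]: print(X,go(X))"
```

```text
clock: 1.45
eef_pos: [482.1, 193.3, 231.4]
tool_rot: [-1.575, -0.002, -0.18]
force: [-1.1, 0.4, 0.2]
width: -0.1
t 1.45 pos [482.1 193.3 231.4] case [-160.5  358.3  231.4] rot [-1.575 -0.002 -0.18 ] F [-1.1  0.4  0.2] w -0.1
(490, 0, 230) (array([  4.24,   0.23, -18.87]), array([ 0.2, -0.6,  0.1]))
[ 422.16726246 -159.99441285  200.        ] (array([  0.43,   3.29, -35.82]), array([ 0.2, -0.6,  0.1]))
[ 432.02371795 -161.68269158   85.        ] (array([  1.4 ,  14.79, -35.76]), array([ 0.2, -0.6,  0.1]))
```

```bash
python3 -m inch '[0,0.5,0,-4.5,0,-0.6,0, 0,0.5,0,-9,0,-0.6,0, 0,0.5,0,-13.5,0,-0.6,0, 0,0.5,0,-18,0,-0.6,0, 0,0.5,1,-22.5,0,-0.6,0, 0,0.5,2,-27,0,-0.6,0, 0,0.5,3,-31.5,0,-0.6,0, 0,0.5,3.3,-35.8,0,-0.6,0, 0,1,7.3,-35.8,0,-0.6,0, 0,1.2,11,-35.8,0,-0.6,0, 0,1.4,14.3,-35.8,0,-0.6,0, 0,1.4,14.3,-35.8,0,-0.6,0]'; python3 - <<'E'
from h import *
import cv2
state()
for n,(x,y,w,h,k) in dict(side=(235,100,190,200,3),scene=(220,110,150,140,4)).items():
    a=imaging.get_image(n)['img'][:,:,::-1]; cv2.imwrite(f'pics/{n}1.png',cv2.resize(a[y:y+h,x:x+w],None,fx=k,fy=k,interpolation=cv2.INTER_CUBIC))
d=imaging.get_image('wrist'); cv2.imwrite('pics/wrist1.png',d['img'][:,:,::-1])
E
```

```text
clock: 2.65
eef_pos: [430.8, -152.8, 85.2]
tool_rot: [-1.57, 0.007, -0.158]
force: [-1.2, 1.1, 1.7]
width: 0.0
t 2.65 pos [ 430.8 -152.8   85.2] case [-152.7    8.5   85.2] rot [-1.57   0.007 -0.158] F [-1.2  1.1  1.7] w 0.0
```

View pics/side1.png

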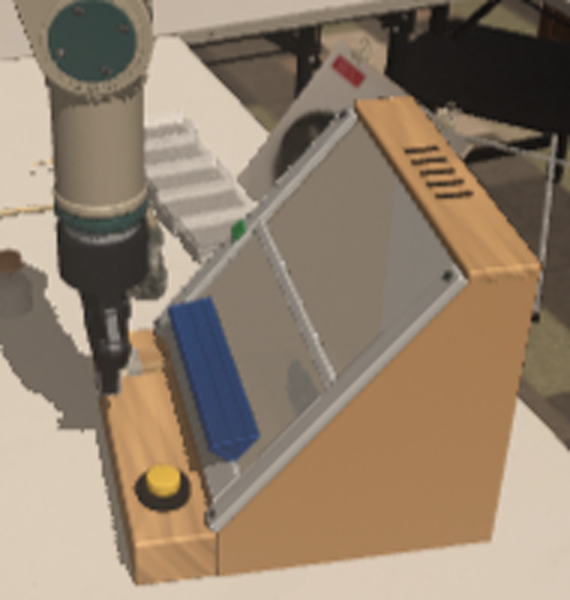

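View pics/scene1.png

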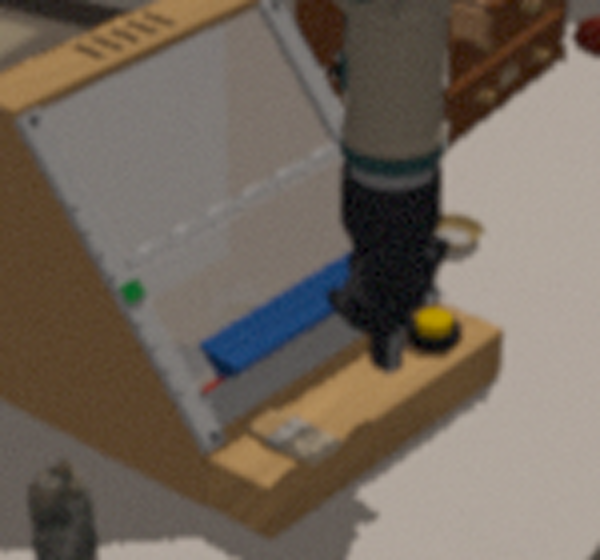

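View pics/wrist1.png

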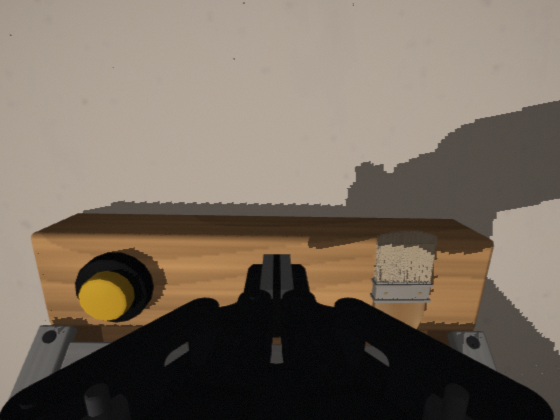

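```bash
python3 - <<'E'
from h import *
sc=lambda u,v:(220+u/4,110+v/4); sd=lambda u,v:(235+u/3,100+v/3)
def fit(g,n,o,x0):
    q=least_squares(lambda x:proj(n,W(p,g(x)))-np.array(o),x0); return q.x.round(1)
for out in (10,12):
  print('band',fit(lambda x:slope(x[0],x[1],out),'scene',sc(132,292),[150,139]),fit(lambda x:slope(x[0],x[1],out),'side',sd(238,231),[150,139]))
  print('red in,tip',fit(lambda x:slope(x[0],x[1],out),'scene',sc(222,377),[50,128]),fit(lambda x:slope(x[0],x[1],out),'scene',sc(205,391),[50,128]))
print('lip L, low corner',fit(lambda x:slope(x[0],x[1],32),'scene',sc(228,374),[40,105]),'R side',fit(lambda x:slope(x[0],x[1],32),'side',sd(228,460),[40,-105]))
print('btn z68',fit(lambda x:(x[0],x[1],68),'scene',sc(436,320),[-120,-100]),fit(lambda x:(x[0],x[1],68),'side',sd(163,478),[-120,-100]))
def tri(a,b):
    q=least_squares(lambda X:np.r_[proj('scene',X)-a,proj('side',X)-b],W(p,(-120,-100,68))); return q.x,loc(q.x),q.fun
print(tri(sc(436,320),sd(163,478)))
d=imaging.get_image('wrist'); print(d['R'],d['t'],d['fx'],d['cx'],d['cy'])
R=np.array(d['R']);t=np.array(d['t']).ravel()
for px in [(105,297)]:
  ray=R.T@np.array([(px[0]-d['cx'])/d['fx'],(px[1]-d['cy'])/d['fx'],1]); c=-R.T@t; X=c+ray*(68-c[2])/ray[2]; print('wrist btn',X,loc(X))
for px in [(35,235),(490,240)]:
  ray=R.T@np.array([(px[0]-d['cx'])/d['fx'],(px[1]-d['cy'])/d['fx'],1]); c=-R.T@t; X=c+ray*(50-c[2])/ray[2]; print('ledge corner',X,loc(X))
E
```

```text
band [131.3 136. ] [135.1 137.3]
red in,tip [ 39.9 101.4] [ 38.  122.5]
band [131.4 137.5] [136.2 133.8]
red in,tip [ 40.1 102.9] [ 38.1 124.1]
lip L, low corner [ 41.2 112.2] R side [  56.6 -133.7]
btn z68 [-126.5  -95.6] [-119.9  -94.8]
(array([ 443.3856888 , -261.63425727,   68.12470079]), array([-121.92651368,  -96.59859849,   68.12470079]), array([-0.94119216, -0.63403042, -0.6901023 ,  0.52794157]))
[[ 0.15696891  0.98760161 -0.00195337]
 [ 0.94654637 -0.14987866  0.28563327]
 [ 0.28179911 -0.0466845  -0.95833701]] [  84.60706944 -429.58976872  114.05374653] 304.1290020148636 276.26696336776365 214.50316428632502
wrist btn [ 445.21053091 -262.70348958   68.        ] [-119.94734996  -97.34439834   68.        ]
ledge corner [ 404.16124159 -305.88929364   50.        ] [-153.1164318  -146.84055815   50.        ]
ledge corner [452.98975663 -19.03687382  50.        ] [-153.41750741  144.13786715   50.        ]
```

```bash
python3 -m inch '[0,1.5,0.3,-0.2,0,0.6,0, 0,3,0.5,-0.5,0,0.6,0, 0,4.2,0.5,-0.8,0,0.6,0, 0,4.6,0.5,-0.8,0,0.6,0, 0,4.6,0.5,-0.8,0,0.6,0]'; python3 -c "
from h import *
state()"
```

```text
clock: 3.35
eef_pos: [478.3, -169.1, 84.6]
tool_rot: [-1.571, -0.003, -0.169]
force: [-0.0, 0.1, 0.2]
width: 0.0
t 3.35 pos [ 478.3 -169.1   84.6] case [-103.2    0.5   84.6] rot [-1.571 -0.003 -0.169] F [-0.   0.1  0.2] w 0.0
```

```bash
python3 -m inch '[0,0.2,0.4,0,0,0,0, 0,0.5,0.4,0,0,0,0, 0,0.8,0.4,0,0,0,0, 0,0.8,0.4,0,0,0,0]'; python3 -c "
from h import *
state()"
```

```text
clock: 3.75
eef_pos: [485.6, -170.4, 79.3]
tool_rot: [-1.571, -0.0, -0.169]
force: [-0.6, -0.0, -0.2]
width: 0.1
t 3.75 pos [ 485.6 -170.4   79.3] case [-95.7   0.5  79.3] rot [-1.571 -0.    -0.169] F [-0.6 -0.  -0.2] w 0.1
```

```bash
python3 -m inch '[0,0.2,0,0,0,0,0, 0,0.4,0,0,0,0,0, 0,0.6,0,0,0,0,0, 0,0.6,0,0,0,0,0]'; python3 -c "
from h import *
state()"
```

```text
clock: 4.15
eef_pos: [486.9, -170.6, 78.8]
tool_rot: [-1.57, 0.008, -0.169]
force: [-7.9, 1.1, 5.2]
width: -0.2
t 4.15 pos [ 486.9 -170.6   78.8] case [-94.4   0.4  78.8] rot [-1.57   0.008 -0.169] F [-7.9  1.1  5.2] w -0.2
```

```bash
python3 -m inch '[0,0.4,-0.5,0,0,0,0, 0,0.9,-1.1,0,0,0,0, 0,1.4,-1.7,0,0,0,0, 0,1.9,-2.3,0,0,0,0, 0,2.4,-2.9,0,0,0,0, 0,2.7,-3.2,0,0,0,0, 0,2.7,-3.2,0,0,0,0]'; python3 - <<'E'
from h import *
import cv2
state()
for n,(x,y,w,h,k) in dict(side=(235,100,190,200,3),scene=(220,110,150,140,4)).items():
    a=imaging.get_image(n)['img'][:,:,::-1]; cv2.imwrite(f'pics/{n}2.png',cv2.resize(a[y:y+h,x:x+w],None,fx=k,fy=k,interpolation=cv2.INTER_CUBIC))
E
```

```text
clock: 4.85
eef_pos: [513.6, -175.3, 111.0]
tool_rot: [-1.57, 0.008, -0.169]
force: [-8.0, 1.6, 6.3]
width: 0.1
t 4.85 pos [ 513.6 -175.3  111. ] case [-67.3   0.3 111. ] rot [-1.57   0.008 -0.169] F [-8.   1.6  6.3] w 0.1
```

View pics/side2.png

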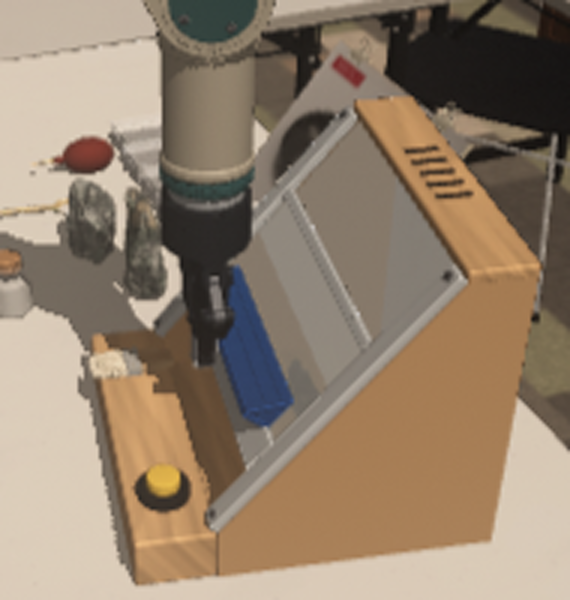

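View pics/scene2.png

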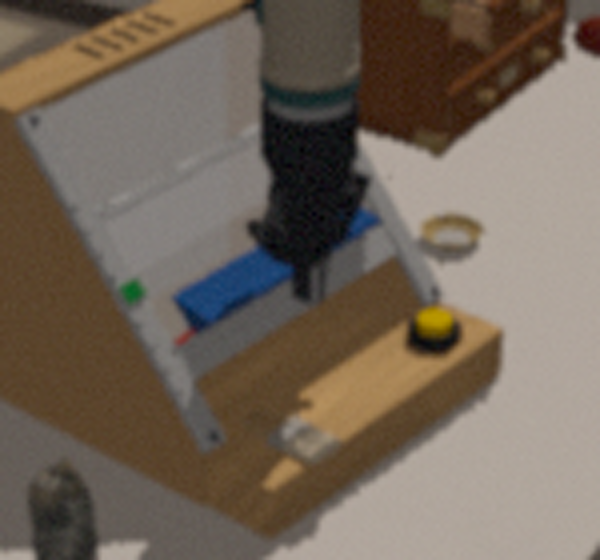

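```bash
python3 -m inch '[0,0.4,-0.5,0,0,0,0, 0,0.9,-1.1,0,0,0,0, 0,1.4,-1.7,0,0,0,0, 0,1.9,-2.3,0,0,0,0, 0,2.4,-2.9,0,0,0,0, 0,2.7,-3.2,0,0,0,0, 0,2.7,-3.2,0,0,0,0]'; python3 - <<'E'
from h import *
import cv2
state()
for n,(x,y,w,h,k) in dict(side=(285,140,60,55,10),scene=(235,150,80,70,8)).items():
    a=imaging.get_image(n)['img'][:,:,::-1]; cv2.imwrite(f'pics/{n}3.png',cv2.resize(a[y:y+h,x:x+w],None,fx=k,fy=k,interpolation=cv2.INTER_CUBIC))
E
```

```text
clock: 5.65
eef_pos: [540.2, -180.0, 142.9]
tool_rot: [-1.57, 0.009, -0.169]
force: [-8.9, 2.0, 6.1]
width: -0.2
t 5.65 pos [ 540.2 -180.   142.9] case [-40.2   0.2 142.9] rot [-1.57   0.009 -0.169] F [-8.9  2.   6.1] w -0.2
```

View pics/side3.png

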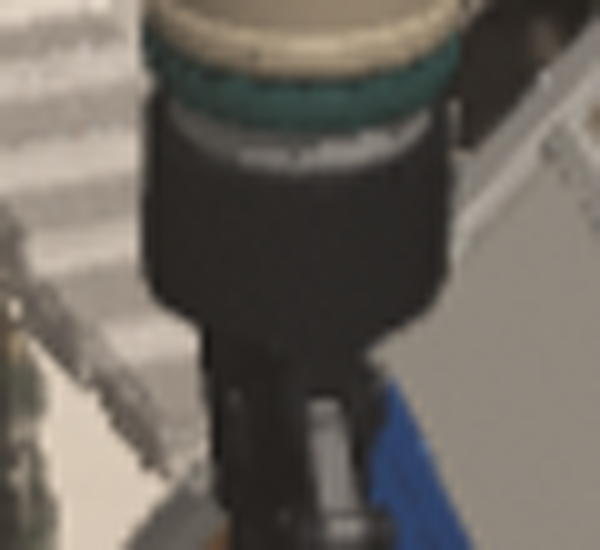

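View pics/scene3.png

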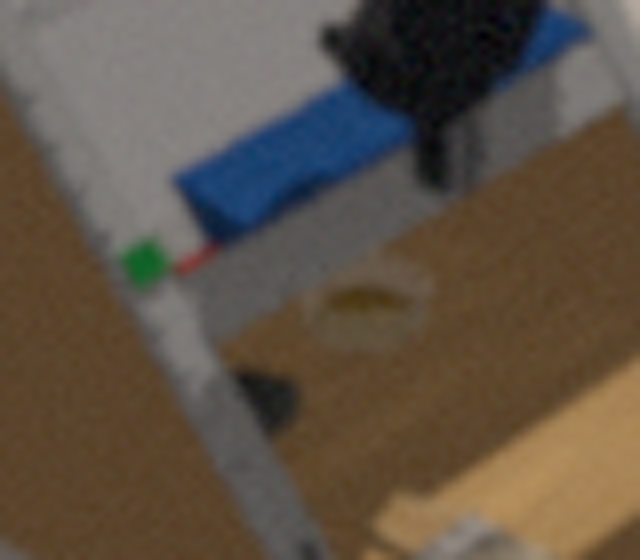

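```bash
python3 - <<'E'
from h import *
P=lambda s,y,o:(proj('scene',W(p,slope(s,y,o)))-[235,150])*8
for out in (8,11,14):
  fit=lambda o:least_squares(lambda x:P(x[0],x[1],out)-o,[130,130]).x.round(1)
  print(out,'band',fit((145,262)),'tip',fit((178,267)),'root',fit((215,244)))
E
```

```text
8 band [131.8 133.6] tip [123.8 121.1] root [124.3  99.9]
11 band [131.8 135.9] tip [123.9 123.4] root [124.3 102.3]
14 band [131.8 138.2] tip [123.9 125.7] root [124.4 104.7]
```

```bash
python3 -m inch '[0,0.2,-0.25,0,0,0,0, 0,0.4,-0.5,0,0,0,0, 0,0.5,-0.6,0,0,0,0, 0,0.5,-0.6,0,0,0,0, 0,0.5,-0.6,0,0,0,0]'; python3 - <<'E'
from h import *
import cv2
state()
for n,(x,y,w,h,k) in dict(scene=(235,150,80,70,8)).items():
    a=imaging.get_image(n)['img'][:,:,::-1]; cv2.imwrite(f'pics/{n}4.png',cv2.resize(a[y:y+h,x:x+w],None,fx=k,fy=k,interpolation=cv2.INTER_CUBIC))
E
```

```text
clock: 6.25
eef_pos: [544.9, -180.8, 148.5]
tool_rot: [-1.57, 0.009, -0.169]
force: [-8.4, 1.7, 4.2]
width: -0.1
t 6.25 pos [ 544.9 -180.8  148.5] case [-35.5   0.2 148.5] rot [-1.57   0.009 -0.169] F [-8.4  1.7  4.2] w -0.1
```

View pics/scene4.png

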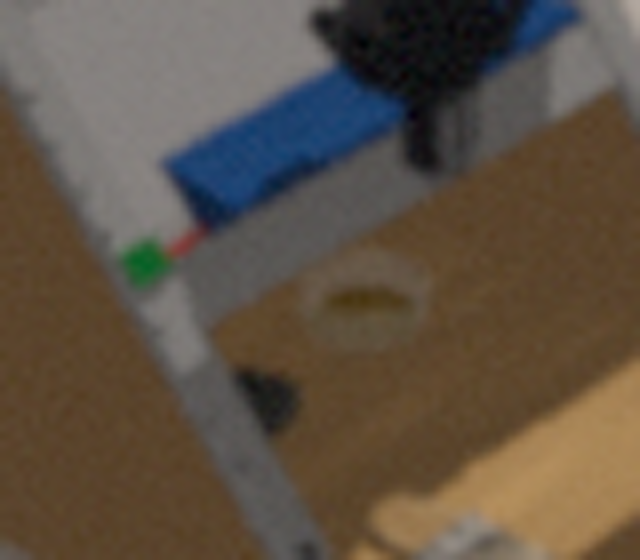

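```bash
python3 - <<'E'
from h import *
P=lambda s,y,o:(proj('scene',W(p,slope(s,y,o)))-[235,150])*8
fit=lambda o:least_squares(lambda x:P(x[0],x[1],14)-o,[130,130]).x.round(1)
print('band',fit((145,262)),'tip',fit((171,251)),'root',fit((207,228)))
E
```

```text
band [131.8 138.2] tip [130.5 124.8] root [131.2 104.2]
```

```bash
python3 -m inch '[0,-0.3,0,0,0,0,0, 0,-0.8,0,0,0,0,0, 0,-2,0,0,0,0,0, 0,-5,0,0,0,0,0, 0,-8,0,0,0,0,0, 0,-8,0,-4,0,0,0, 0,-8,0,-8,0,0,0, 0,-8,0,-9.6,0,0,0, 0,-8,0,-9.6,0,0,0]'; python3 - <<'E'
from h import *
import cv2
state()
print(go(W(p,(-121,-97,100))))
for n,(x,y,w,h,k) in dict(side=(285,125,70,65,9),scene=(235,150,80,70,8)).items():
    a=imaging.get_image(n)['img'][:,:,::-1]; cv2.imwrite(f'pics/{n}5.png',cv2.resize(a[y:y+h,x:x+w],None,fx=k,fy=k,interpolation=cv2.INTER_CUBIC))
cv2.imwrite('pics/wrist5.png',imaging.get_image('wrist')['img'][:,:,::-1])
E
```

```text
clock: 7.2
eef_pos: [453.8, -266.0, 149.6]
tool_rot: [-1.573, -0.002, -0.174]
force: [0.1, 0.5, 0.0]
width: 0.0
t 7.2 pos [ 453.8 -266.   149.6] case [-111.   -99.2  149.6] rot [-1.573 -0.002 -0.174] F [0.1 0.5 0. ] w 0.0
(array([-1.01,  4.96,  0.22]), array([ 0.1, -0.3,  0.1]))
```

View pics/side5.png

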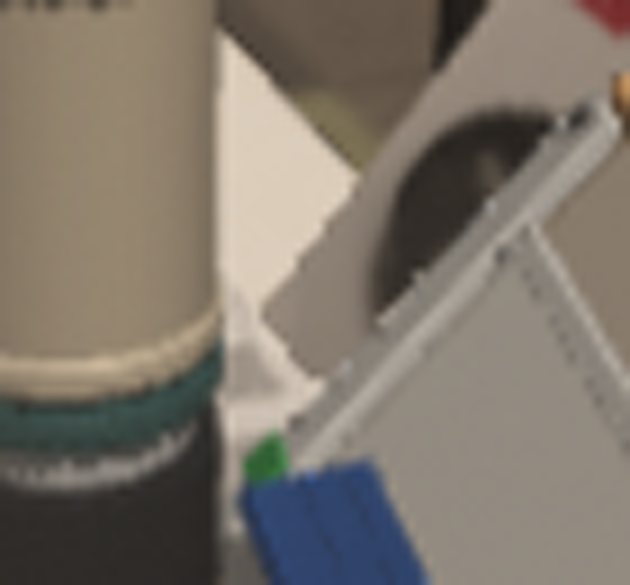

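View pics/scene5.png

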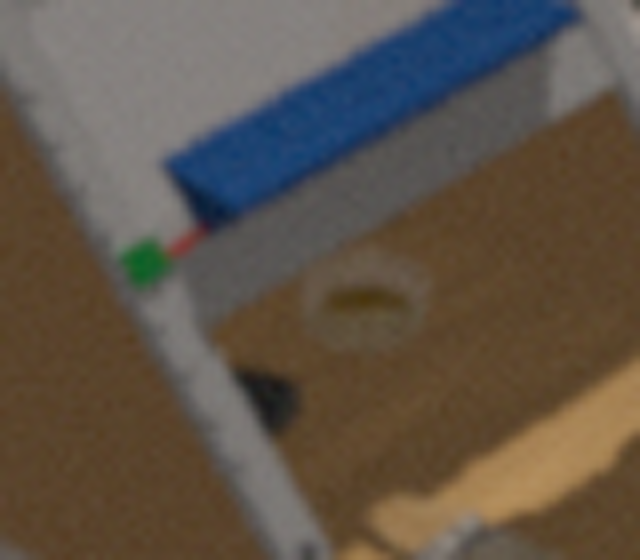

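View pics/wrist5.png

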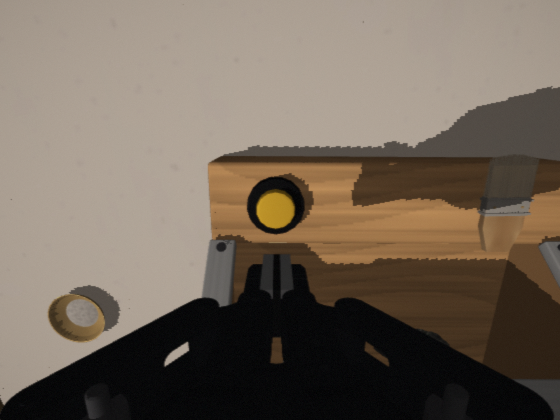

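The window stayed put: in the scene crop the red tip is at (171,251), in line with the band at (145,262). The wrist view shows the button at (275,208), ahead of the fingers. Next I'll locate it precisely.

```bash
python3 - <<'E'
from h import *
d=imaging.get_image('wrist')
R=np.array(d['R']);t=np.array(d['t']).ravel()
for px,z in [((275,208),68),((210,163),50)]:
  ray=R.T@np.array([(px[0]-d['cx'])/d['fx'],(px[1]-d['cy'])/d['fx'],1]); c=-R.T@t; X=c+ray*(z-c[2])/ray[2]; print(X,loc(X),go([X[0],X[1],85]))
E
```

```text
[ 442.83242103 -260.67286772   68.        ] [-122.63414895  -95.74441618   68.        ] (array([-1.19,  6.42, -0.2 ]), array([-0.1,  0.2,  0. ]))
[ 402.76498819 -306.11592653   50.        ] [-154.4543808  -147.29966435   50.        ] (array([-4.38,  6.42, -5.35]), array([-0.1,  0.2,  0. ]))
```

```bash
python3 -m inch '[0,-1.2,2,-0.2,0,0,0, 0,-1.2,4.5,-0.2,0,0,0, 0,-1.2,6.2,-0.2,0,0,0, 0,-1.2,6.2,-0.2,0,0,0, 0,-1.2,6.2,-0.2,0,0,0]'; python3 - <<'E'
from h import *
import cv2
state()
for n,(x,y,w,h,k) in dict(side=(255,220,80,70,8),scene=(290,160,80,70,8)).items():
    a=imaging.get_image(n)['img'][:,:,::-1]; cv2.imwrite(f'pics/{n}6.png',cv2.resize(a[y:y+h,x:x+w],None,fx=k,fy=k,interpolation=cv2.INTER_CUBIC))
E
```

```text
clock: 7.9
eef_pos: [442.6, -261.4, 87.5]
tool_rot: [-1.57, 0.0, -0.167]
force: [-0.4, 0.2, 0.5]
width: 0.1
t 7.9 pos [ 442.6 -261.4   87.5] case [-122.8  -96.5   87.5] rot [-1.57   0.    -0.167] F [-0.4  0.2  0.5] w 0.1
```

View pics/side6.png

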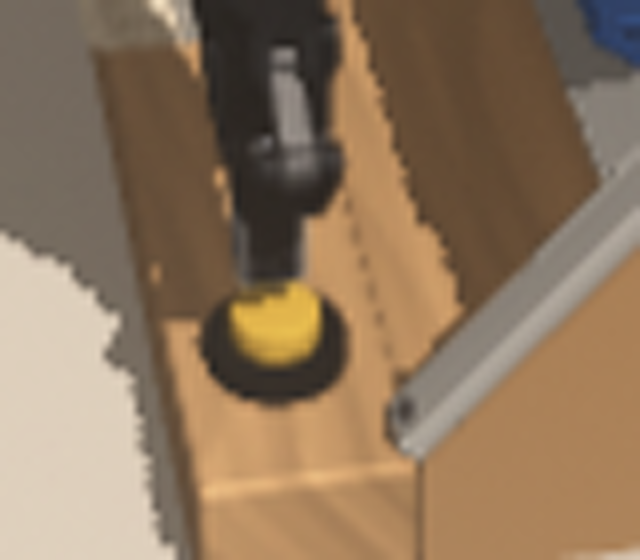

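View pics/scene6.png

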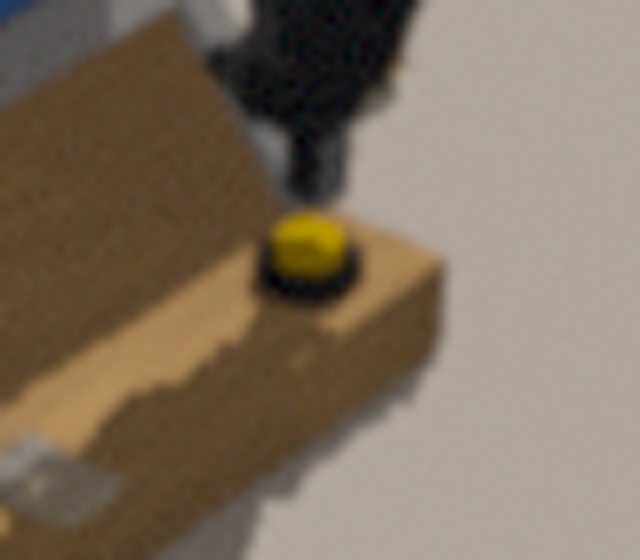

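The fingers are centred over the button: tips at (268,280) above its top at (275,305) in the side crop. I'll go down to contact.

```bash
python3 -m inch '[0,0,0.5,0,0,0,0, 0,0,1,0,0,0,0, 0,0,1.4,0,0,0,0, 0,0,1.7,0,0,0,0, 0,0,2,0,0,0,0, 0,0,2,0,0,0,0]'; python3 -c "
from h import *
state()"
```

```text
clock: 8.6
eef_pos: [442.0, -262.4, 67.1]
tool_rot: [-1.571, 0.0, -0.169]
force: [-0.7, 1.2, 3.4]
width: -0.1
t 8.6 pos [ 442.  -262.4   67.1] case [-123.2  -97.6   67.1] rot [-1.571  0.    -0.169] F [-0.7  1.2  3.4] w -0.1
```

```bash
python3 -m inch '[0,0,0.3,0,0,0,0, 0,0,0.6,0,0,0,0, 0,0,0.9,0,0,0,0, 0,0,0.9,0,0,0,0]'; python3 -c "
from h import *
state()"
```

```text
clock: 9.0
eef_pos: [442.1, -262.6, 64.9]
tool_rot: [-1.571, -0.002, -0.169]
force: [-11.7, 7.3, 70.7]
width: 0.1
t 9.0 pos [ 442.1 -262.6   64.9] case [-123.   -97.8   64.9] rot [-1.571 -0.002 -0.169] F [-11.7   7.3  70.7] w 0.1
```

It's bottomed out at 70 N. I'll take one look, then release.

```bash
python3 - <<'E'
from h import *
import cv2
for n,(x,y,w,h,k) in dict(side=(255,220,80,70,8)).items():
    a=imaging.get_image(n)['img'][:,:,::-1]; cv2.imwrite(f'pics/{n}7.png',cv2.resize(a[y:y+h,x:x+w],None,fx=k,fy=k,interpolation=cv2.INTER_CUBIC))
E
python3 -m inch '[0,0,-0.5,0,0,0,0, 0,0,-1.5,0,0,0,0, 0,0,-4,0,0,0,0, 0,0,-7,0,0,0,0, 0,-2,-10,0,0,0,0, 0,-4,-10,0,0,0,0, 0,-4,-10,0,0,0,0, 0,-4,-10,0,0,0,0]'
python3 - <<'E'
from h import *
import cv2
state()
for n,(x,y,w,h,k) in dict(side=(235,125,160,175,3.4),scene=(235,150,80,70,8)).items():
    a=imaging.get_image(n)['img'][:,:,::-1]; cv2.imwrite(f'pics/{n}8.png',cv2.resize(a[y:y+h,x:x+w],None,fx=k,fy=k,interpolation=cv2.INTER_CUBIC))
E
```

```text
clock: 9.85
eef_pos: [403.0, -255.9, 158.2]
tool_rot: [-1.571, -0.0, -0.169]
force: [-0.0, 0.5, 0.1]
width: -0.6
t 9.85 pos [ 403.  -255.9  158.2] case [-162.7  -97.7  158.2] rot [-1.571 -0.    -0.169] F [-0.   0.5  0.1] w -0.6
```

View pics/side7.png

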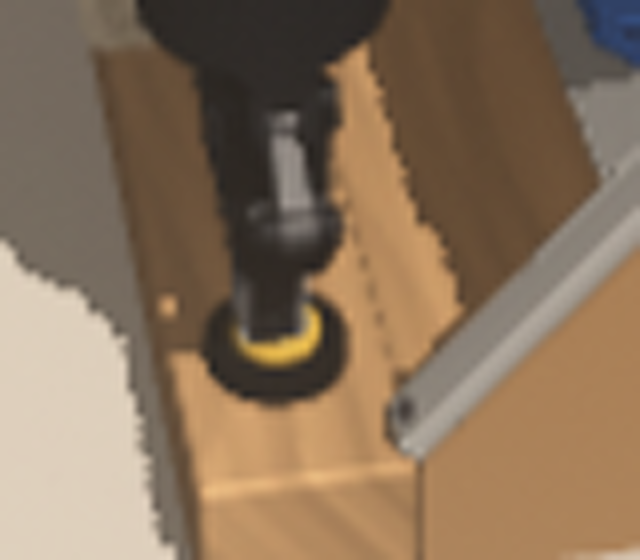

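View pics/side8.png

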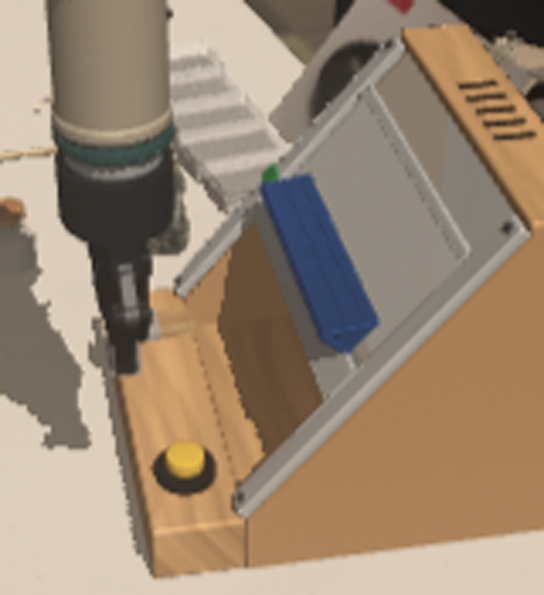

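View pics/scene8.png

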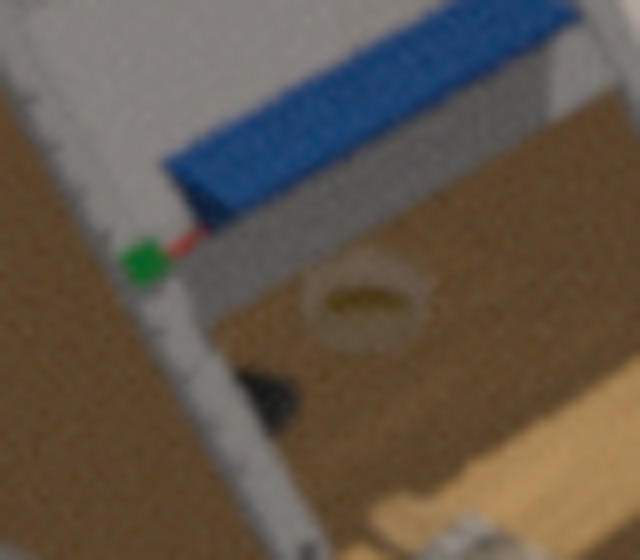

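The button was fully down while pressed, with its yellow almost level with the housing, and it has come back up. The red line is unchanged at (171,251), in line with the band, and the arm is clear. Handing in.

```bash
python3 -c "
from cell import finish_job; print(finish_job())"
```

```text
the job is handed in; nothing more can be done
None
```

I pushed the window up about 91 mm with the closed fingertips under the blue lip, then backed away and pressed the yellow button to its stop. I released it and handed the job in at about 10 s of the 40 s allowed; no verdict was reported.

- **Window:** the red line measured about 1 mm below the middle of the green band, against the 8 mm allowed. The pictures after backing off and after the button press show it had not moved. Readings at the end of each push never exceeded about 11 N.
- **Button:** it bottomed out at about 65 mm height and came back up in the last picture. The press was firmer than needed: the wrist force reached about 71 N, under the 120 N limit.
- **Clearances:** at the end the arm was clear of everything, with no force on the tool. I saw no sign that the brush, dish, jar or band had moved, but I did not re-measure them or the blower and spoon.
- **Disagreement:** the side camera put the green band about 4 mm higher up the slope than the scene camera did. I used the scene camera because it shows both the band and the red line.

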